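Seat a vial rack in the corner of the code reader

ROBOT

A 6-joint arm with a two-finger parallel gripper is mounted at the origin on a cart in front of the work surface, level with it; the furniture and walls round the work are solid. World frame = base frame: x ahead of the robot, y to its left, z up, the work surface at z = 0. Lengths are in m, angles in rad, forces in N, time in s.
With the tool pointing down it reaches from about 0.35 to 0.85 m from the base axis. Payload 8.1 kg.
Tool frame: the origin (TCP) lies on the centre line of the jaws, within the pads' length; the fingertips stand 11 mm ahead of it and the grasp point (between the pads) lies 8 mm behind it; z points along the fingers, y is the line along which they close (so a half turn about z gives the same grasp; the last joint's range is limited). The gripper opens to 85 mm and grips with 20 to 120 N. Pads are 22 mm wide; open, the fingers measure 114 mm over their backs; the gripper's body (76 mm by 85 mm) begins 54 mm behind the grasp point. The pads swing forward as they close: fully open they stand 13 mm farther back than shut.
Start: joints at [1.083, 0.13, 1.488, -0, 1.523, -0.085], TCP at [0.235, 0.552, 0.242] pointing down, gripper open.
Joint ranges: [-2.96, 2.96], [-0.89, 2.26], [0.02, 2.5], [-1.34, 4.48], [0, 2.73], [-2.66, 2.66]. Speed limits (rad/s): [2.39, 2.39, 2.79, 3.14, 3.14, 3.14].

INTERFACE

Orientations are given as a rotation vector (axis times angle).
In Python, from cell import arm gives the robot as it stands.
- The arm moves only by the tool step_arm, never from a script. Its argument "steps" is a list of rows, each an object of numbers: "dx", "dy", "dz": the shift along the tool's x, y, z in cm; "rx", "ry", "rz": the turn, a rotation vector about the tool's x, y, z in rad. A call has 1 to 12 rows; each row is the pose to reach, as a shift and turn from the pose commanded when the call began, along the tool's axes at that moment; what a row does not reach only later rows make up. A row lasts 1/8 s, in which the tool goes at most 62.5 mm and 10.7 degrees, less where a joint would pass 70% of its speed; a pose out of reach is approached as far as the arm can. A call with a gripper value outside its range is refused whole. "gripper" is the closure, from 0 (fully open) to 1 (shut), set as the call begins (left out, the last holds). The fingers move at their own pace and stop on an object; "grip_force" is the grip in N (left out, the last holds). Time passes only in rows, so rows that repeat a pose let the fingers close. It gives the time, the measured TCP pose, the force, the opening and the grip force at its end, in the units of the state.
- arm.get_state(): the state, without advancing time (a new reading comes with each control period).
- arm.snapshot(name): name is "scene" or "top" or "wrist"; returns a dict with "image" (400x640x3 uint8, red, green, blue), "K" (3x3 intrinsics, pixels), "R" (3x3) and "t" (3): a world point X has camera coordinates R X + t. Camera axes: x right, y down, z forward; pixel columns grow to the right and rows downward; lengths in m; the calibration is good to about 2 mm. A picture is of the moment at which its call begins. There is no depth.
- arm.sign_off(): hands the job in; it is judged then, once.
Trained networks look in a picture, given as the dict that the camera call returned (one of the last four; its "shot" number tells which), for a name from the list of things; names that differ only in an ending like _2 or _b are one class to them, and where a whole thing is asked for, a point or a joint stands for the part that bears it (a point fixed in the world has none). Each returns a list of dicts, best first, with "conf" (0 to 1); they miss things now and then, are a little off and sometimes report something else, mostly with a low value. They report only what shows in the picture. A call takes as long as a camera call. They do not tell look-alikes from the thing itself.
- arm.spot_in(target, picture): "box" ([left, top, width, height] in pixels, round what is visible of it).
- arm.masks_of(target, picture): "pixels" (400x640 bool, what is visible of it) and "box" ([left, top, width, height] in pixels, round what is visible of it).
The state is a dict: "clock": time; "joints": joint angles; "dq": joint speeds; "joint_efforts": joint torques, N m; "eef_pos": TCP position; "eef_rot": TCP orientation; "contact_force": force on the tool from outside, world axes, zero at the start; "moment": the same for the moment, N m; "gripper_width": opening from 0.0 (shut) to 1.0 (fully open); "grip_force": force on a finger pad.
Only numpy, scipy, OpenCV 4.12 (cv2) and the standard library are available. Lean on these libraries where they do the work, as an engineer would, in place of code of your own. Each camera call takes 0.05 s, during which the arm holds its last target. There are 200 camera calls.

TASK

Lift the white rack of vials, keeping it upright, onto the code reader's glass window, square its long side up flush against the two back stops first, and then slide it along them to the end stop, so that its bevelled corner sits in the corner of the stops and both sprung pins are fully in. The reader scans only while both pins are held in, so finish with the gripper still on the rack, pressing it against the back stops and the end stop at once: do not let go. Press firmly but do not ram it, and leave the loose vials and the timer beside the work alone.

Things in the scene. Friction and masses are not known exactly. Their poses are not given: they have to be found in the camera images.
- rack_mid (a point): Centre, half-way up (21 mm), of the loose white plastic vial rack: a solid block 62 mm (own x) by 120 mm (y) by 42 mm (z), about 0.4 kg, smooth upright sides, two rows of four capped vials fixed in it. Grip it across the 62 mm. Its +x +y upright corner is bevelled by 10 mm. It starts on the bench, its axes within 0.7 rad of the reader's: no end-for-end turn needed.
- rack_corner (a point): Point on the rack's underside where its +x long side and its +y short side would meet if the corner were not bevelled: 31 mm in x and 60 mm in y from the rack's centre, 21 mm below rack_mid. Axes as the rack's.
- rack: The same rack with its vials, whose caps stand 62 mm above the rack's underside; origin at the centre of its underside, 21 mm below rack_mid.
- nest_corner (a point): Point on the reader's flat top (52 mm above the bench) where the planes of the back stops and the end stop meet; a seated rack has rack_corner here and its axes parallel to these. x points across the back stops (away from the robot), y to the end stop, z up. The flat top with the window lies to -x and -y of it, 140 mm and 190 mm far.
- reader: The fixed code reader, a flat white housing 190 mm (x) by 230 mm (y), 52 mm high, with a grey top and a grey glass window with a black rim; origin at the centre of its underside, nest_corner at (52, 80, 52) mm from it. Its top, the stops and the pins are smooth: the rack slides on them with friction of about 0.2.
- back_stops: Two aluminium blocks on the reader's top, faces in the plane x = 0 of nest_corner, each 20 mm wide (y), 24 mm deep and 16 mm high, their centres at y = -16 and y = -104 mm from nest_corner, so that 68 mm between them are free. Origin and axes as reader.
- end_stop: One aluminium block, face in the plane y = 0 of nest_corner, 28 mm wide (x), 22 mm deep, 16 mm high, centre at x = -31 mm from nest_corner. Origin and axes as reader.
- back_pin (a joint): Sprung pin, 5 mm thick, 9 mm above the window in the middle of the back stop that is farther from the corner. 0 = out (3 mm proud of the stop face), 0.003 = pressed in flush with the stop face, m. It pushes back with 1.5 N at 0 and 3 N when flush, enough to push a released rack away.
- end_pin (a joint): Sprung pin like back_pin, in the middle of the end stop. 0 = out (3 mm proud), 0.003 = flush, m.
- spare_vial_1: Bystander: loose capped vial, 25 mm thick, 56 mm tall, standing on the bench; origin at the centre of its underside.
- spare_vial_2: Bystander: another such vial.
- bench_timer: Bystander: small bench timer, 72 x 66 x 21 mm, lying on the bench; origin at the centre of its underside.
Mind the look-alikes: they are no part of the job. There is more than one size of the rack; the job needs the middle-sized.

How it is judged:
By the outcome, as a careful person would: the job done as asked, in the order asked, and still so for the second after the job is handed in, while the arm keeps its last pose, push and grip.
It also fails if it takes over 54 s, if anything falls off the work surface, if the arm or the gripper's body presses on something with over 40 N, if the wrist force passes 120 N, or if a joint passes its speed limit or range.

## Working session

There is one attempt and no reset: what is moved stays moved. The work goes in short steps, Python scripts to look and compute and a tool call to move; the robot and the scene stay as the last step left them, time stands still between calls to the robot, and variables do not carry over. Pictures are saved under pics/ and viewed, at most 10 in all, crops included, and the job is handed in when it is done.

Besides the shell and the picture viewer there is one more tool, called after "Call:" by a JSON object that holds its "name" and its "arguments", one argument or row to a line. step_arm: Moves the arm, as the interface text tells. Its arguments: {"type":"object","properties":{"steps":{"type":"array","items":{"type":"object","properties":{"dx":{"type":"number"},"dy":{"type":"number"},"dz":{"type":"number"},"rx":{"type":"number"},"ry":{"type":"number"},"rz":{"type":"number"}}}},"gripper":{"type":"number"},"grip_force":{"type":"number"}},"required":["steps"]}

```bash
mkdir -p pics; ls
cat > h.py <<'E'
import numpy as np, cv2
from cell import arm
from scipy.spatial.transform import Rotation as R
def save(s,n): cv2.imwrite('pics/'+n,s['image'][:,:,::-1])
def ray(s,uv):
    d=np.linalg.inv(s['K'])@np.array([uv[0],uv[1],1.]); return -s['R'].T@s['t'], s['R'].T@d
def at_z(s,uv,z):
    c,d=ray(s,uv); return c+d*(z-c[2])/d[2]
def proj(s,X):
    p=s['K']@(s['R']@np.array(X)+s['t']); return p[:2]/p[2]
def tri(obs):
    A=np.zeros((3,3));b=np.zeros(3)
    for s,uv in obs:
        c,d=ray(s,uv); d=d/np.linalg.norm(d); P=np.eye(3)-np.outer(d,d); A+=P; b+=P@c
    return np.linalg.solve(A,b)
E
python3 - <<'E'
from h import *
a=arm.snapshot('top');b=arm.snapshot('scene')
cv2.imwrite('pics/a.png',cv2.resize(np.vstack([a['image'],b['image']])[:,:,::-1],None,fx=.75,fy=.75))
for s,n in((a,'top'),(b,'scene')):
    print(n,-s['R'].T@s['t'])
    for t in('rack','reader','back_stops','end_stop','spare_vial_1','bench_timer'):
        print(t,[(np.round(r['box']).tolist(),round(r['conf'],2)) for r in arm.spot_in(t,s)])
print(arm.get_state())
E
```

```text
pics
top [ 0.4629736  -0.00370705  1.34681646]
rack [([375.0, 241.0, 47.0, 35.0], 0.94), ([213.0, 130.0, 65.0, 49.0], 0.8), ([325.0, 252.0, 25.0, 38.0], 0.76)]
reader [([205.0, 198.0, 92.0, 86.0], 0.7)]
back_stops [([222.0, 213.0, 34.0, 19.0], 0.66)]
end_stop []
spare_vial_1 [([392.0, 183.0, 9.0, 13.0], 0.57), ([420.0, 195.0, 9.0, 8.0], 0.55)]
bench_timer [([347.0, 171.0, 26.0, 27.0], 0.68)]
scene [ 0.07182131 -0.46464749  0.53619156]
rack [([268.0, 229.0, 46.0, 46.0], 0.76), ([332.0, 250.0, 68.0, 54.0], 0.68), ([183.0, 166.0, 111.0, 68.0], 0.24)]
reader [([182.0, 162.0, 110.0, 73.0], 0.61)]
back_stops [([228.0, 163.0, 39.0, 21.0], 0.57)]
end_stop [([210.0, 169.0, 14.0, 9.0], 0.4)]
spare_vial_1 [([435.0, 230.0, 14.0, 31.0], 0.88), ([408.0, 212.0, 14.0, 26.0], 0.8), ([179.0, 165.0, 119.0, 69.0], 0.27)]
bench_timer [([358.0, 200.0, 32.0, 22.0], 0.95)]
{'clock': 0.7, 'joints': array([ 1.08259198e+00,  1.30367168e-01,  1.48817444e+00, -1.78259899e-05,
        1.52299805e+00, -8.54089302e-02]), 'dq': array([ 0.00051646, -0.00053682, -0.00057084, -0.00093012,  0.00090899,
       -0.00125163]), 'joint_efforts': array([-5.03287065e-04, -5.69166541e+01, -5.00740206e+01, -5.65333230e-04,
        1.36723629e-03,  1.67880387e-05]), 'eef_pos': array([0.23519378, 0.55200175, 0.2423259 ]), 'eef_rot': array([6.28433271e-01, 3.07806343e+00, 7.19398255e-05]), 'contact_force': array([-0.7081595 ,  0.2205761 ,  0.53317455]), 'moment': array([-0.01323989, -0.02841836, -0.0259174 ]), 'grip_force': 0.0, 'gripper_width': 0.9999535588471967}
```

View pics/a.png

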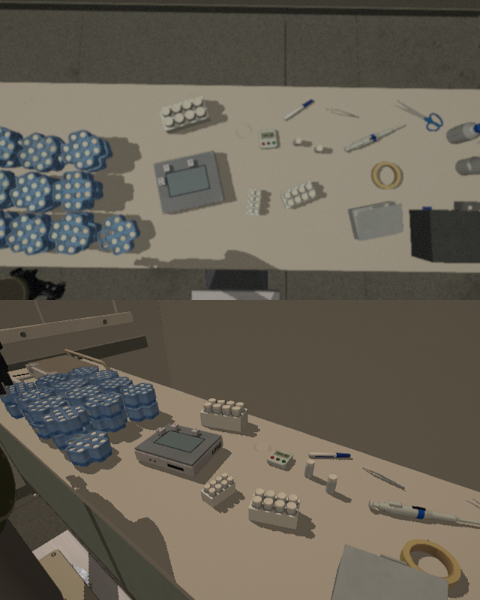

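The picture shows three racks. In the full-size top view, the small one is near (337,271), the middle one near (398,258) and the big one near (245,155). The reader is at (250,240), with its back stops on the upper side (+x) and its end stop on the left (+y).

Run:
```python
from h import *
a=arm.snapshot('top');b=arm.snapshot('scene')
print(a['K'][0,0],b['K'][0,0])
def mask(t,s,near):
    ms=arm.masks_of(t,s)
    return min(ms,key=lambda m:np.hypot(m['box'][0]+m['box'][2]/2-near[0],m['box'][1]+m['box'][3]/2-near[1]))
for t,nr,z in(('rack',(398,258),.05),('rack',(337,271),.04),('rack',(245,155),.05),('reader',(250,240),.052),('spare_vial_1',(396,189),.05),('spare_vial_1',(424,199),.05),('bench_timer',(360,184),.02)):
    m=mask(t,a,nr); c=cv2.findContours(m['pixels'].astype('uint8'),0,1)[0]; c=max(c,key=cv2.contourArea)
    P=np.array([at_z(a,p[0],z)[:2] for p in c],'f4')*1000
    r=cv2.minAreaRect(P); print(t,nr,np.round(r[0]),np.round(r[1]),round(r[2],1), np.round(cv2.boxPoints(r)).tolist())
w=arm.snapshot('wrist'); print('wrist',-w['R'].T@w['t'],w['R'].T[:,2],w['K'][0,0],w['R'])
```

```text
476.24815213496606 362.03152769111085
rack (398, 258) [ 499. -218.] [ 65. 127.] 21.9 [[446.0, -171.0], [493.0, -289.0], [553.0, -265.0], [506.0, -147.0]]
rack (337, 271) [471. -58.] [50. 94.] 84.6 [[422.0, -78.0], [516.0, -87.0], [520.0, -38.0], [427.0, -29.0]]
rack (245, 155) [471. -58.] [49. 93.] 84.6 [[423.0, -78.0], [515.0, -87.0], [520.0, -38.0], [427.0, -29.0]]
reader (250, 240) [538. 177.] [190. 232.] 13.6 [[419.0, 267.0], [473.0, 42.0], [657.0, 87.0], [603.0, 312.0]]
spare_vial_1 (396, 189) [ 692. -217.] [21. 32.] 45.6 [[673.0, -214.0], [696.0, -236.0], [711.0, -221.0], [688.0, -198.0]]
spare_vial_1 (424, 199) [ 666. -293.] [23. 34.] 44.5 [[645.0, -289.0], [669.0, -313.0], [686.0, -297.0], [662.0, -273.0]]
bench_timer (360, 184) [ 706. -110.] [72. 66.] 6.6 [[666.0, -81.0], [674.0, -147.0], [746.0, -139.0], [738.0, -73.0]]
wrist [0.16528716 0.58098698 0.3731288 ] [ 0.26696616 -0.11402906 -0.95693596] 289.19368017440667 [[ 3.92716388e-01  9.19659631e-01 -2.70993530e-05]
 [ 8.80058467e-01 -3.75797202e-01  2.90299084e-01]
 [ 2.66966165e-01 -1.14029057e-01 -9.56935965e-01]]
```

```bash
cat >> h.py <<'E'
def go(p,az,tilt=None):
    "shift cm / turn in tool axes to bring TCP to p with tool y at azimuth az deg, pointing down"
    s=arm.get_state(); T=R.from_rotvec(s['eef_rot']); a=np.radians(az)
    y=np.array([np.cos(a),np.sin(a),0]); z=np.array([0,0,-1.]); x=np.cross(y,z)
    G=R.from_matrix(np.c_[x,y,z])
    print('d',np.round(T.inv().apply(np.array(p)-s['eef_pos'])*100,2),'r',np.round((T.inv()*G).as_rotvec(),4),'clock',s['clock'])
def st():
    s=arm.get_state(); m=R.from_rotvec(s['eef_rot']).as_matrix()
    print('t %.2f'%s['clock'],'pos',np.round(s['eef_pos']*1000,1),'az y %.2f'%np.degrees(np.arctan2(m[1,1],m[0,1])),'F',np.round(s['contact_force'],1),'M',np.round(s['moment'],2),'w',round(s['gripper_width'],3),'g',round(s['grip_force'],1),'z',np.round(m[:,2],4))
E
python3 -c "
from h import *
go((.50,.17,.27),13.5)"
```

```text
d [-39.34 -24.76  -2.77] r [-0.      0.      0.9324] clock 1.2
```

Call:
{"name": "step_arm", "arguments": {
  "steps": [
    {"dx": -3, "dy": -2, "dz": -4, "rz": 0.1},
    {"dx": -39.3, "dy": -24.8, "dz": -4, "rz": 0.932},
    {"dx": -39.3, "dy": -24.8, "dz": -4, "rz": 0.932},
    {"dx": -39.3, "dy": -24.8, "dz": -4, "rz": 0.932},
    {"dx": -39.3, "dy": -24.8, "dz": -4, "rz": 0.932},
    {"dx": -39.3, "dy": -24.8, "dz": -2.8, "rz": 0.932},
    {"dx": -39.3, "dy": -24.8, "dz": -2.8, "rz": 0.932},
    {"dx": -39.3, "dy": -24.8, "dz": -2.8, "rz": 0.932},
    {"dx": -39.3, "dy": -24.8, "dz": -2.8, "rz": 0.932},
    {"dx": -39.3, "dy": -24.8, "dz": -2.8, "rz": 0.932},
    {"dx": -39.3, "dy": -24.8, "dz": -2.8, "rz": 0.932},
    {"dx": -39.3, "dy": -24.8, "dz": -2.8, "rz": 0.932}
  ]
}}

```text
$.steps[0]: bad value
```

Run:
```python
from h import *
st()
w=arm.snapshot('wrist'); save(w,'w1.png'); np.savez('w1.npz',**{k:w[k] for k in('image','K','R','t')})
for t in('reader','back_stops','end_stop','back_pin','end_pin'):
    print(t,[(np.round(r['box']).tolist(),round(r['conf'],2)) for r in arm.spot_in(t,w)])
for n,X in dict(nest=(.570,.267,.052)).items(): print(proj(w,X))
go((.50,-.24,.25),21.7)
```

```text
t 1.20 pos [235.2 552.  242.3] az y 66.92 F [-0.4  0.5 -0.4] M [-0.03  0.03  0.01] w 0.998 g 0.0 z [-0. -0. -1.]
reader [([126.0, 373.0, 52.0, 27.0], 0.7)]
back_stops []
end_stop []
back_pin [([127.0, 375.0, 51.0, 25.0], 0.62)]
end_pin []
[236.09323823 443.84597787]
d [-55.41 -62.48  -0.77] r [-1.000e-04  0.000e+00  7.893e-01] clock 1.5
```

View pics/w1.png

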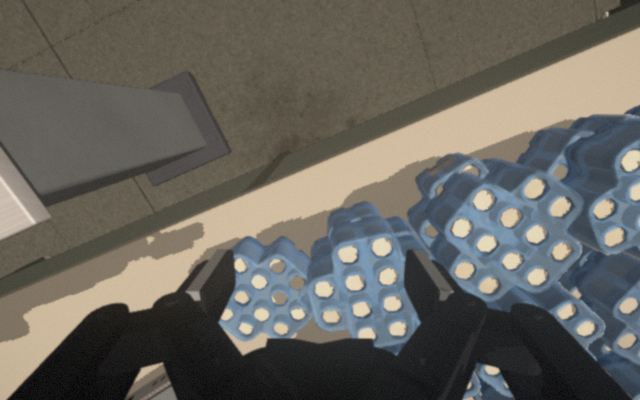

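The wrist view at the start shows only blue bottle racks and the bench edge. The gripper fills the lower part from row 250 down. That move was refused, so I'm resending it with every key in each row.

Call:
{"name": "step_arm", "arguments": {
  "steps": [
    {"dx": -3, "dy": -2, "dz": -4, "rx": 0, "ry": 0, "rz": 0.1},
    {"dx": -39.3, "dy": -24.8, "dz": -4, "rx": 0, "ry": 0, "rz": 0.932},
    {"dx": -39.3, "dy": -24.8, "dz": -4, "rx": 0, "ry": 0, "rz": 0.932},
    {"dx": -39.3, "dy": -24.8, "dz": -4, "rx": 0, "ry": 0, "rz": 0.932},
    {"dx": -39.3, "dy": -24.8, "dz": -4, "rx": 0, "ry": 0, "rz": 0.932},
    {"dx": -39.3, "dy": -24.8, "dz": -2.8, "rx": 0, "ry": 0, "rz": 0.932},
    {"dx": -39.3, "dy": -24.8, "dz": -2.8, "rx": 0, "ry": 0, "rz": 0.932},
    {"dx": -39.3, "dy": -24.8, "dz": -2.8, "rx": 0, "ry": 0, "rz": 0.932},
    {"dx": -39.3, "dy": -24.8, "dz": -2.8, "rx": 0, "ry": 0, "rz": 0.932},
    {"dx": -39.3, "dy": -24.8, "dz": -2.8, "rx": 0, "ry": 0, "rz": 0.932}
  ]
}}

```text
clock: 2.75
eef_pos: [0.4993, 0.17, 0.2703]
eef_rot: [-1.945, -2.466, -0.0]
contact_force: [-0.0, 0.4, 0.8]
gripper_width: 1.0
grip_force: 0.0
```

Run:
```python
from h import *
st()
w=arm.snapshot('wrist'); save(w,'w2.png'); np.savez('w2.npz',**{k:w[k] for k in('image','K','R','t')})
for t in('reader','back_stops','end_stop','back_pin','end_pin'):
    print(t,[(np.round(r['box']).tolist(),round(r['conf'],2)) for r in arm.spot_in(t,w)])
for n,X in dict(nest=(.570,.267,.052)).items(): print(proj(w,X))
go((.50,-.24,.25),21.7)
```

```text
t 2.75 pos [499.3 170.  270.3] az y 13.48 F [-0.   0.4  0.8] M [ 0.05  0.   -0.  ] w 1.0 g 0.0 z [-4.e-04  4.e-04 -1.e+00]
reader [([274.0, 76.0, 161.0, 182.0], 0.61)]
back_stops [([392.0, 114.0, 32.0, 90.0], 0.56)]
end_stop [([358.0, 89.0, 32.0, 19.0], 0.96)]
back_pin []
end_pin []
[400.15048912 108.81642174]
d [-39.95  -9.59   2.04] r [ 3.000e-04 -1.000e-04 -1.409e-01] clock 3.05
```

View pics/w2.png

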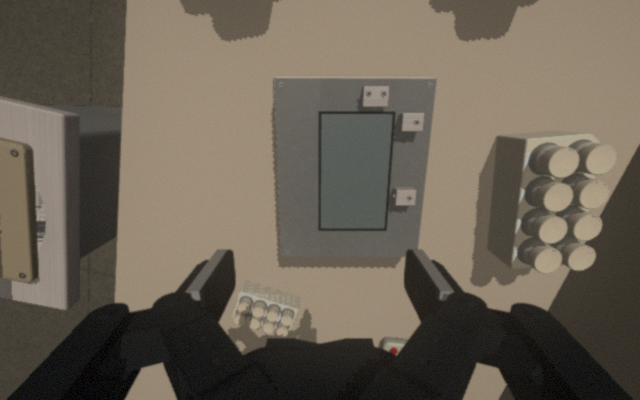

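The wrist view shows the reader top with corners near (276,78), (436,79) and (421,265). The end stop is at (375,96) and the back stops at (412,122) and (405,197). My first guess for the nest corner projects to (400,109), which agrees with these.

Run:
```python
from h import *
w=dict(np.load('w2.npz')); im=w['image']
hsv=cv2.cvtColor(im,cv2.COLOR_RGB2HSV); g=(hsv[:,:,1]<45).astype('uint8'); g[:,:265]=0;g[:,445:]=0;g[:70]=0;g[262:]=0
c=max(cv2.findContours(g,0,1)[0],key=cv2.contourArea)
P=np.array([at_z(w,p[0],.052)[:2] for p in c],'f4')*1000
r=cv2.minAreaRect(P);print('top',r,cv2.boundingRect(c))
k=(cv2.cvtColor(im,cv2.COLOR_RGB2GRAY)[100:240,310:400]<45).astype('uint8')
c=max(cv2.findContours(k,0,1)[0],key=cv2.contourArea)+np.array([310,100])
P=np.array([at_z(w,p[0],.052)[:2] for p in c],'f4')*1000
r=cv2.minAreaRect(P);print('win',r,cv2.boundingRect(c))
crop=im[70:215,335:445]; big=cv2.resize(crop,None,fx=4,fy=4,interpolation=cv2.INTER_CUBIC)
cv2.imwrite('pics/c2.png',big[:,:,::-1])
# predicted overlay numbers for yaw 13.5
```

```text
top ((545.849853515625, 178.70452880859375), (203.70492553710938, 230.32533264160156), 13.221447944641113) (274, 76, 163, 186)
win ((595.9671630859375, 119.77677154541016), (0.0, 0.0), 0.0) (384, 229, 1, 1)
```

View pics/c2.png

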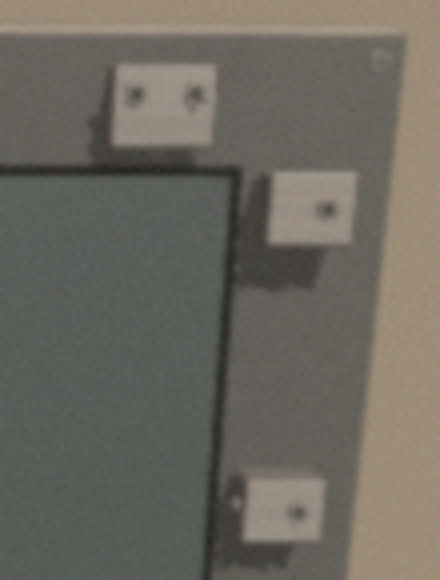

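Call:
{"name": "step_arm", "arguments": {
  "steps": [
    {"dx": -40, "dy": -9.6, "dz": 2, "rx": 0, "ry": 0, "rz": -0.141},
    {"dx": -40, "dy": -9.6, "dz": 2, "rx": 0, "ry": 0, "rz": -0.141},
    {"dx": -40, "dy": -9.6, "dz": 2, "rx": 0, "ry": 0, "rz": -0.141},
    {"dx": -40, "dy": -9.6, "dz": 2, "rx": 0, "ry": 0, "rz": -0.141},
    {"dx": -40, "dy": -9.6, "dz": 2, "rx": 0, "ry": 0, "rz": -0.141},
    {"dx": -40, "dy": -9.6, "dz": 2, "rx": 0, "ry": 0, "rz": -0.141},
    {"dx": -40, "dy": -9.6, "dz": 2, "rx": 0, "ry": 0, "rz": -0.141},
    {"dx": -40, "dy": -9.6, "dz": 2, "rx": 0, "ry": 0, "rz": -0.141},
    {"dx": -40, "dy": -9.6, "dz": 2, "rx": 0, "ry": 0, "rz": -0.141}
  ]
}}

```text
clock: 4.18
eef_pos: [0.4998, -0.2407, 0.2503]
eef_rot: [-1.765, -2.598, -0.001]
contact_force: [0.6, 0.5, -0.7]
gripper_width: 0.999
grip_force: 0.0
```

Run:
```python
from h import *
st()
w=arm.snapshot('wrist'); save(w,'w3.png'); np.savez('w3.npz',**{k:w[k] for k in('image','K','R','t')})
ms=arm.masks_of('rack',w); print([(np.round(m['box']),round(m['conf'],2)) for m in ms])
print(proj(w,(.5,-.22,0)))
np.save('m3.npy',np.array([m['pixels'] for m in ms]))
```

```text
t 4.17 pos [ 499.8 -240.7  250.3] az y 21.62 F [ 0.6  0.5 -0.7] M [ 0.04 -0.06  0.03] w 0.999 g 0.0 z [-1.e-04  5.e-04 -1.e+00]
[(array([304.,   1., 102.,  52.]), 0.85), (array([298., 109.,  56., 100.]), 0.79)]
[326.49693061 156.01224687]
```

View pics/w3.png

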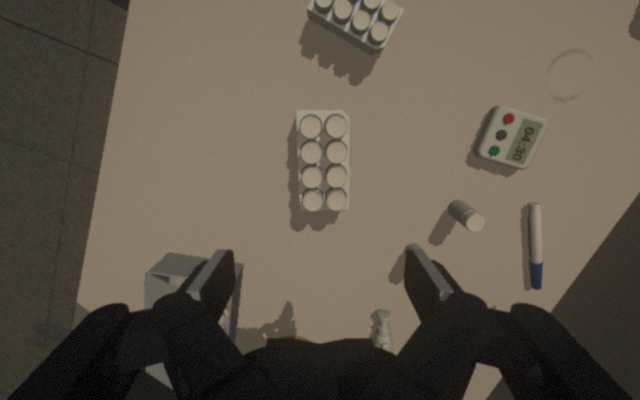

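The wrist view shows the middle rack upright in the picture, with corners (297,110), (349,110), (350,209) and (302,210). The small rack is above it. The timer is at (512,135) and a loose vial at (465,215), both well clear. The crop gives the stop-top edges: back stop faces from (402.7,112.8) to (395.8,205), and the end stop face at row 106.5.

Run:
```python
from h import *
w=dict(np.load('w2.npz'))
b=np.array([at_z(w,p,.068)[:2]*1000 for p in((402.75,112.75),(402,130.75),(396.5,189.25),(395.75,205))])
e=np.array([at_z(w,p,.068)[:2]*1000 for p in((363,106.5),(388.25,106.5))])
print(b,e)
print('yaw back',np.degrees(np.arctan2(-(b[0]-b[3])[0],(b[0]-b[3])[1])),'end',np.degrees(np.arctan2((e[1]-e[0])[1],(e[1]-e[0])[0])))
a=np.radians(13.5);x=np.array([np.cos(a),np.sin(a)]);y=np.array([-x[1],x[0]])
print('b.x',b@x,'b.y',b@y,'e.y',e@y,'e.x',e@x)
print('nest',x*np.mean(b@x)+y*np.mean(e@y))
w=dict(np.load('w3.npz')); m=np.load('m3.npy')[1].astype('uint8')
c=max(cv2.findContours(m,0,1)[0],key=cv2.contourArea)
for z in(.042,.055):
    P=np.array([at_z(w,p[0],z)[:2] for p in c],'f4')*1000
    r=cv2.minAreaRect(P);print(z,r)
g=cv2.cvtColor(w['image'],cv2.COLOR_RGB2GRAY)[95:225,285:365]
big=cv2.resize(g,None,fx=5,fy=4.5,interpolation=cv2.INTER_CUBIC); cv2.imwrite('pics/c3.png',big)
```

```text
[[569.96288817 262.56023808]
 [575.21219664 243.91548919]
 [590.07614225 177.67565743]
 [595.25099112 158.65416947]] [[525.49904688 258.69154058]
 [552.43560556 265.12407624]]
yaw back 13.678415314001247 end 13.430877196648737
b.x [615.50823851 616.25997798 615.24984997 615.84123917] b.y [122.25048399 102.89546427  35.01592514  15.31195793] e.y [128.86855652 128.83514596] e.x [571.3698072  599.06375225]
nest [568.62270944 269.02743601]
0.042 ((496.2485046386719, -222.54501342773438), (63.31806945800781, 119.98835754394531), 22.30966567993164)
0.055 ((495.2680969238281, -220.61294555664062), (60.890865325927734, 115.38874816894531), 22.30963897705078)
```

View pics/c3.png

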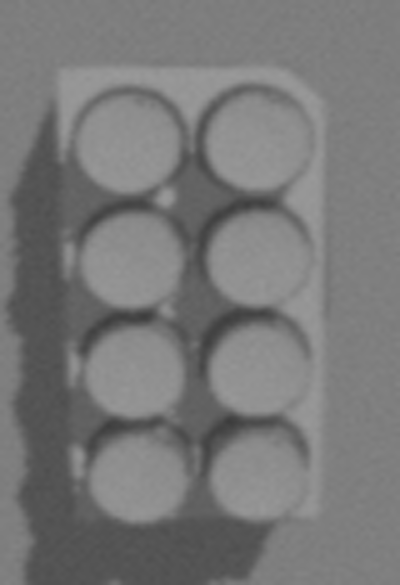

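The crop confirms the 10 mm bevel at the rack's upper right, which is its +x +y corner. The top face measures 63 x 120 mm at z = 0.042, so this is the middle rack. Next I'll hover over it and check again.

```bash
python3 -c "
from h import *
go((.4965,-.222,.14),22.1)"
```

```text
d [ 1.82  0.34 11.05] r [ 0.0003 -0.0001 -0.0071] clock 4.275
```

Call:
{"name": "step_arm", "arguments": {
  "steps": [
    {"dx": 1.8, "dy": 0.3, "dz": 6, "rx": 0, "ry": 0, "rz": -0.007},
    {"dx": 1.8, "dy": 0.3, "dz": 11, "rx": 0, "ry": 0, "rz": -0.007},
    {"dx": 1.8, "dy": 0.3, "dz": 11, "rx": 0, "ry": 0, "rz": -0.007},
    {"dx": 1.8, "dy": 0.3, "dz": 11, "rx": 0, "ry": 0, "rz": -0.007}
  ]
}}

```text
clock: 4.78
eef_pos: [0.4971, -0.2237, 0.1426]
eef_rot: [1.754, 2.603, 0.0]
contact_force: [0.2, 0.4, 1.0]
gripper_width: 1.003
grip_force: 0.0
```

Run:
```python
from h import *
st()
w=arm.snapshot('wrist'); np.savez('w4.npz',**{k:w[k] for k in('image','K','R','t')})
a=np.radians(22.1);C=np.array([.4965,-.222]);x=np.array([np.cos(a),np.sin(a)]);y=np.array([-x[1],x[0]])
p=lambda u,v,z:np.r_[C+x*u+y*v,z]
pts=[(-.031,.06),(.031,.05),(.021,.06),(.031,-.06),(-.031,-.06)]
im=w['image'].copy()
q=np.array([proj(w,p(u,v,.042)) for u,v in pts]); print(q.round())
r0=np.array([q[:,0].min()-40,q[:,1].min()-30]).astype(int); r1=np.array([q[:,0].max()+40,q[:,1].max()+30]).astype(int); r0=np.maximum(r0,0)
f=3; big=cv2.resize(im[r0[1]:r1[1],r0[0]:r1[0]],None,fx=f,fy=f,interpolation=cv2.INTER_CUBIC)
cv2.polylines(big,[((q[[0,2,1,3,4]]-r0+.5)*f).astype(int)],True,(255,0,0),1)
print(big.shape,r0); cv2.imwrite('pics/c4.png',big[:,:,::-1])
```

```text
t 4.78 pos [ 497.1 -223.7  142.6] az y 22.06 F [0.2 0.4 1. ] M [-0.01 -0.04 -0.03] w 1.003 g 0.0 z [ 0.0022 -0.0012 -1.    ]
[[282. 129.]
 [361. 142.]
 [348. 129.]
 [356. 266.]
 [287. 266.]]
(594, 477, 3) [241  98]
```

View pics/c4.png

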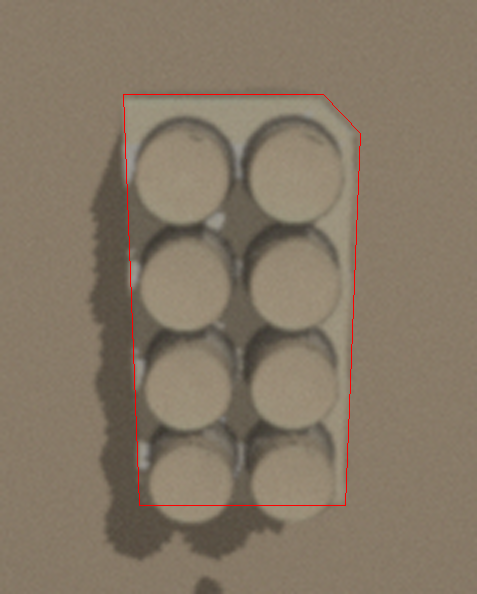

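The outline predicted for a top at z = 0.042 fits the closer view within 1 mm, so height, pose and yaw all hold. I'll descend and grip.

```bash
python3 -c "
from h import *
go((.4962,-.2222,.019),22.1)
w3=dict(np.load('w3.npz'));w4=dict(np.load('w4.npz'))
print(tri([(w3,(296.6,110.1)),(w4,(282.0,130.0))]), tri([(w3,(350,117)),(w4,(360.3,142.3))]))"
```

```text
d [ 0.29 -0.1  12.45] r [ 0.0028  0.0034 -0.0011] clock 4.825
[ 0.44552727 -0.17943854  0.03533529] [ 0.50405952 -0.16422305  0.05331981]
```

Call:
{"name": "step_arm", "arguments": {
  "steps": [
    {"dx": 0.1, "dy": -0.05, "dz": 5, "rx": 0, "ry": 0, "rz": 0},
    {"dx": 0.1, "dy": -0.05, "dz": 8, "rx": 0, "ry": 0, "rz": 0},
    {"dx": 0.1, "dy": -0.05, "dz": 10.5, "rx": 0, "ry": 0, "rz": 0},
    {"dx": 0.1, "dy": -0.05, "dz": 12.1, "rx": 0, "ry": 0, "rz": 0},
    {"dx": 0.1, "dy": -0.05, "dz": 12.1, "rx": 0, "ry": 0, "rz": 0},
    {"dx": 0.1, "dy": -0.05, "dz": 12.1, "rx": 0, "ry": 0, "rz": 0}
  ]
}}

```text
clock: 5.58
eef_pos: [0.4963, -0.2237, 0.0211]
eef_rot: [1.755, 2.602, 0.0]
contact_force: [-0.1, -0.3, -0.5]
gripper_width: 1.0
grip_force: 0.0
```

Call:
{"name": "step_arm", "arguments": {
  "steps": [
    {"dx": 0, "dy": 0, "dz": 0, "rx": 0, "ry": 0, "rz": 0},
    {"dx": 0, "dy": 0, "dz": 0, "rx": 0, "ry": 0, "rz": 0},
    {"dx": 0, "dy": 0, "dz": 0, "rx": 0, "ry": 0, "rz": 0},
    {"dx": 0, "dy": 0, "dz": 0, "rx": 0, "ry": 0, "rz": 0},
    {"dx": 0, "dy": 0, "dz": 0, "rx": 0, "ry": 0, "rz": 0},
    {"dx": 0, "dy": 0, "dz": 0, "rx": 0, "ry": 0, "rz": 0},
    {"dx": 0, "dy": 0, "dz": 0, "rx": 0, "ry": 0, "rz": 0},
    {"dx": 0, "dy": 0, "dz": 0, "rx": 0, "ry": 0, "rz": 0}
  ],
  "gripper": 1,
  "grip_force": 60
}}

```text
clock: 6.58
eef_pos: [0.4965, -0.2236, 0.0211]
eef_rot: [1.755, 2.602, 0.001]
contact_force: [0.2, 1.0, 6.2]
gripper_width: 0.717
grip_force: 67.3
```

```bash
python3 -c "
from h import *
st()"
```

```text
t 6.58 pos [ 496.5 -223.6   21.1] az y 22.00 F [0.2 1.  6.2] M [ 0.2 -0.1  0. ] w 0.717 g 67.3 z [ 0.0029 -0.0013 -1.    ]
```

Call:
{"name": "step_arm", "arguments": {
  "steps": [
    {"dx": 0, "dy": 0, "dz": -1, "rx": 0, "ry": 0, "rz": 0},
    {"dx": 0, "dy": 0, "dz": -4, "rx": 0, "ry": 0, "rz": 0},
    {"dx": 0, "dy": 0, "dz": -8, "rx": 0, "ry": 0, "rz": 0},
    {"dx": 0, "dy": 0, "dz": -12, "rx": 0, "ry": 0, "rz": 0},
    {"dx": 0, "dy": 0, "dz": -12.5, "rx": 0, "ry": 0, "rz": 0},
    {"dx": 0, "dy": 0, "dz": -12.5, "rx": 0, "ry": 0, "rz": 0}
  ]
}}

```text
clock: 7.32
eef_pos: [0.4946, -0.2228, 0.1434]
eef_rot: [-1.756, -2.604, 0.0]
contact_force: [-0.9, -0.2, -4.8]
gripper_width: 0.718
grip_force: 67.0
```

```bash
python3 -c "
from h import *
st();go((.5471,.1914,.145),13.5)"
```

```text
t 7.33 pos [ 494.6 -222.8  143.4] az y 22.00 F [-0.9 -0.2 -4.8] M [-0.05  0.01 -0.04] w 0.718 g 67.0 z [-7.e-04  4.e-04 -1.e+00]
d [36.43 20.39 -0.14] r [-0.0006 -0.0006  0.1483] clock 7.325
```

Call:
{"name": "step_arm", "arguments": {
  "steps": [
    {"dx": 2, "dy": 1, "dz": 0, "rx": 0, "ry": 0, "rz": 0.01},
    {"dx": 6, "dy": 3.5, "dz": 0, "rx": 0, "ry": 0, "rz": 0.03},
    {"dx": 10.5, "dy": 6, "dz": 0, "rx": 0, "ry": 0, "rz": 0.05},
    {"dx": 15, "dy": 8.5, "dz": 0, "rx": 0, "ry": 0, "rz": 0.07},
    {"dx": 19.5, "dy": 11, "dz": 0, "rx": 0, "ry": 0, "rz": 0.09},
    {"dx": 24, "dy": 13.5, "dz": 0, "rx": 0, "ry": 0, "rz": 0.11},
    {"dx": 28.5, "dy": 16, "dz": 0, "rx": 0, "ry": 0, "rz": 0.12},
    {"dx": 32.5, "dy": 18.3, "dz": 0, "rx": 0, "ry": 0, "rz": 0.14},
    {"dx": 35.3, "dy": 19.8, "dz": 0, "rx": 0, "ry": 0, "rz": 0.148},
    {"dx": 36.4, "dy": 20.4, "dz": 0, "rx": 0, "ry": 0, "rz": 0.148},
    {"dx": 36.4, "dy": 20.4, "dz": 0, "rx": 0, "ry": 0, "rz": 0.148},
    {"dx": 36.4, "dy": 20.4, "dz": 0, "rx": 0, "ry": 0, "rz": 0.148}
  ]
}}

```text
clock: 8.82
eef_pos: [0.5473, 0.1897, 0.1433]
eef_rot: [-1.945, -2.466, 0.003]
contact_force: [0.7, -0.7, -3.7]
gripper_width: 0.713
grip_force: 66.8
```

Run:
```python
from h import *
st();go((.5471,.1914,.085),13.5)
w=arm.snapshot('wrist');np.savez('w5.npz',**{k:w[k] for k in('image','K','R','t')})
save(w,'w5.png')
```

```text
t 8.82 pos [547.3 189.7 143.3] az y 13.48 F [ 0.7 -0.7 -3.7] M [0.03 0.06 0.02] w 0.713 g 66.8 z [-1.5e-03 -9.0e-04 -1.0e+00]
d [0.18 0.03 5.83] r [-0.0017  0.0005 -0.0003] clock 8.825
```

View pics/w5.png

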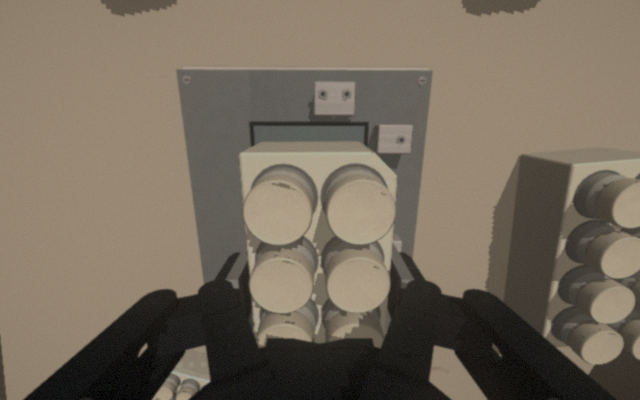

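The rack is held level and square to the stops. The end stop face is at row 115 and the near back stop at (395,138). I'll compare the rack and the stops within this one picture.

Run:
```python
from h import *
w=dict(np.load('w5.npz'))
a=np.radians(13.5);x=np.array([np.cos(a),np.sin(a)]);y=np.array([-x[1],x[0]])
N=np.array([568.6,269.0])
rel=lambda uv,z:(lambda p:np.round([(p-N)@x,(p-N)@y],1))(at_z(w,uv,z)[:2]*1000)
print('end stop',rel((314,115),.068),rel((355,115),.068),'back',rel((378,138),.068))
for uv in((243,155),(368,153),(396,182)): print('rack top',rel(uv,.164))
```

```text
end stop [-44.7   0.2] [-16.7   0.1] back [ -0.1 -15.3]
rack top [-70.  -13.4]
rack top [-22.5 -12.7]
rack top [-11. -24.]
```

Call:
{"name": "step_arm", "arguments": {
  "steps": [
    {"dx": 0.3, "dy": 0, "dz": 2, "rx": 0, "ry": 0, "rz": 0},
    {"dx": 0.3, "dy": 0, "dz": 4, "rx": 0, "ry": 0, "rz": 0},
    {"dx": 0.3, "dy": 0, "dz": 5.5, "rx": 0, "ry": 0, "rz": 0},
    {"dx": 0.3, "dy": 0, "dz": 6.5, "rx": 0, "ry": 0, "rz": 0},
    {"dx": 0.3, "dy": 0, "dz": 6.5, "rx": 0, "ry": 0, "rz": 0},
    {"dx": 0.3, "dy": 0, "dz": 6.5, "rx": 0, "ry": 0, "rz": 0}
  ]
}}

```text
clock: 9.62
eef_pos: [0.5476, 0.194, 0.08]
eef_rot: [1.944, 2.467, 0.001]
contact_force: [-0.7, -0.1, -4.3]
gripper_width: 0.714
grip_force: 66.7
```

```bash
python3 -c "
from h import *
st()"
```

```text
t 9.62 pos [547.6 194.   80. ] az y 13.52 F [-0.7 -0.1 -4.3] M [ 0.06 -0.03  0.02] w 0.714 g 66.7 z [ 1.1e-03  3.0e-04 -1.0e+00]
```

Nearly touching. I'll lower slowly until there is light contact.

Call:
{"name": "step_arm", "arguments": {
  "steps": [
    {"dx": 0, "dy": 0, "dz": 0.3, "rx": 0, "ry": 0, "rz": 0},
    {"dx": 0, "dy": 0, "dz": 0.6, "rx": 0, "ry": 0, "rz": 0},
    {"dx": 0, "dy": 0, "dz": 0.6, "rx": 0, "ry": 0, "rz": 0},
    {"dx": 0, "dy": 0, "dz": 0.6, "rx": 0, "ry": 0, "rz": 0}
  ]
}}

```text
clock: 10.12
eef_pos: [0.5471, 0.1938, 0.0733]
eef_rot: [-1.944, -2.467, 0.0]
contact_force: [0.4, -0.6, -4.3]
gripper_width: 0.716
grip_force: 66.8
```

Call:
{"name": "step_arm", "arguments": {
  "steps": [
    {"dx": 0, "dy": 0, "dz": 0.05, "rx": 0, "ry": 0, "rz": 0},
    {"dx": 0, "dy": 0, "dz": 0.1, "rx": 0, "ry": 0, "rz": 0},
    {"dx": 0, "dy": 0, "dz": 0.1, "rx": 0, "ry": 0, "rz": 0}
  ]
}}

```text
clock: 10.5
eef_pos: [0.5475, 0.194, 0.0731]
eef_rot: [1.944, 2.467, 0.001]
contact_force: [-3.8, -0.6, 5.2]
gripper_width: 0.717
grip_force: 67.9
```

```bash
python3 -c "
from h import *
st()"
```

```text
t 10.50 pos [547.5 194.   73.1] az y 13.52 F [-3.8 -0.6  5.2] M [-0.16  0.37 -0.  ] w 0.717 g 67.9 z [ 1.e-03  2.e-04 -1.e+00]
```

Call:
{"name": "step_arm", "arguments": {
  "steps": [
    {"dx": 0, "dy": 0.2, "dz": 0, "rx": 0, "ry": 0, "rz": 0},
    {"dx": 0, "dy": 0.4, "dz": 0, "rx": 0, "ry": 0, "rz": 0},
    {"dx": 0, "dy": 0.5, "dz": 0, "rx": 0, "ry": 0, "rz": 0},
    {"dx": 0, "dy": 0.6, "dz": 0, "rx": 0, "ry": 0, "rz": 0},
    {"dx": 0, "dy": 0.6, "dz": 0, "rx": 0, "ry": 0, "rz": 0}
  ]
}}

```text
clock: 11.12
eef_pos: [0.5532, 0.1953, 0.0731]
eef_rot: [1.944, 2.467, 0.0]
contact_force: [-4.9, -1.2, 6.4]
gripper_width: 0.716
grip_force: 68.3
```

```bash
cat >> h.py <<'E'
def rel():
    st(); s=arm.get_state(); a=np.radians(13.5); r=R.from_euler('z',-a)
    print('face gap x,y',np.round(r.apply(s['eef_pos']*1000-[568.6,269,0])[:2]+[31,61.4],2),'F nest',np.round(r.apply(s['contact_force']),1))
E
python3 -c "
from h import *
rel()"
```

```text
t 11.12 pos [553.2 195.3  73.1] az y 13.52 F [-4.9 -1.2  6.4] M [-0.27  0.61 -0.09] w 0.716 g 68.3 z [ 4.e-04  1.e-04 -1.e+00]
face gap x,y [-1.2  -6.67] F nest [-5.  -0.1  6.4]
```

Call:
{"name": "step_arm", "arguments": {
  "steps": [
    {"dx": 0, "dy": 0.1, "dz": 0, "rx": 0, "ry": 0, "rz": 0},
    {"dx": 0, "dy": 0.15, "dz": 0, "rx": 0, "ry": 0, "rz": 0},
    {"dx": 0, "dy": 0.2, "dz": 0, "rx": 0, "ry": 0, "rz": 0},
    {"dx": 0, "dy": 0.2, "dz": 0, "rx": 0, "ry": 0, "rz": 0}
  ]
}}

```text
clock: 11.62
eef_pos: [0.5548, 0.1957, 0.0731]
eef_rot: [-1.944, -2.467, 0.0]
contact_force: [-5.9, -1.8, 9.1]
gripper_width: 0.716
grip_force: 68.5
```

```bash
python3 -c "
from h import *
rel()"
```

```text
t 11.62 pos [554.8 195.7  73.1] az y 13.52 F [-5.9 -1.8  9.1] M [-0.37  0.88 -0.15] w 0.716 g 68.5 z [-2.e-04 -1.e-04 -1.e+00]
face gap x,y [ 0.48 -6.63] F nest [-6.2 -0.4  9.1]
```

Call:
{"name": "step_arm", "arguments": {
  "steps": [
    {"dx": 0, "dy": 0.05, "dz": -0.04, "rx": 0, "ry": 0, "rz": 0},
    {"dx": 0, "dy": 0.1, "dz": -0.04, "rx": 0, "ry": 0, "rz": 0},
    {"dx": 0, "dy": 0.15, "dz": -0.04, "rx": 0, "ry": 0, "rz": 0},
    {"dx": 0, "dy": 0.15, "dz": -0.04, "rx": 0, "ry": 0, "rz": 0}
  ]
}}

```text
clock: 12.12
eef_pos: [0.5555, 0.1959, 0.0732]
eef_rot: [-1.944, -2.466, 0.002]
contact_force: [-10.2, -2.0, 10.1]
gripper_width: 0.715
grip_force: 68.7
```

```bash
python3 -c "
from h import *
rel()"
```

```text
t 12.12 pos [555.5 195.9  73.2] az y 13.51 F [-10.2  -2.   10.1] M [-0.43  1.21 -0.2 ] w 0.715 g 68.7 z [-1.9e-03 -5.0e-04 -1.0e+00]
face gap x,y [ 1.23 -6.62] F nest [-10.4   0.5  10.1]
```

Call:
{"name": "step_arm", "arguments": {
  "steps": [
    {"dx": 0, "dy": 0.05, "dz": -0.03, "rx": 0, "ry": 0, "rz": 0},
    {"dx": 0, "dy": 0.1, "dz": -0.03, "rx": 0, "ry": 0, "rz": 0},
    {"dx": 0, "dy": 0.1, "dz": -0.03, "rx": 0, "ry": 0, "rz": 0}
  ]
}}

```text
clock: 12.5
eef_pos: [0.5556, 0.1959, 0.0733]
eef_rot: [-1.943, -2.465, 0.005]
contact_force: [-14.2, -3.7, 11.2]
gripper_width: 0.718
grip_force: 68.9
```

Run:
```python
from h import *
rel()
w=arm.snapshot('wrist');np.savez('w6.npz',**{k:w[k] for k in('image','K','R','t')})
cv2.imwrite('pics/c6.png',cv2.resize(w['image'][60:260,200:460],None,fx=3,fy=3,interpolation=cv2.INTER_CUBIC)[:,:,::-1])
```

```text
t 12.50 pos [555.6 195.9  73.3] az y 13.51 F [-14.2  -3.7  11.2] M [-0.6   1.86 -0.3 ] w 0.718 g 68.9 z [-0.0038 -0.001  -1.    ]
face gap x,y [ 1.34 -6.62] F nest [-14.7  -0.3  11.2]
```

View pics/c6.png

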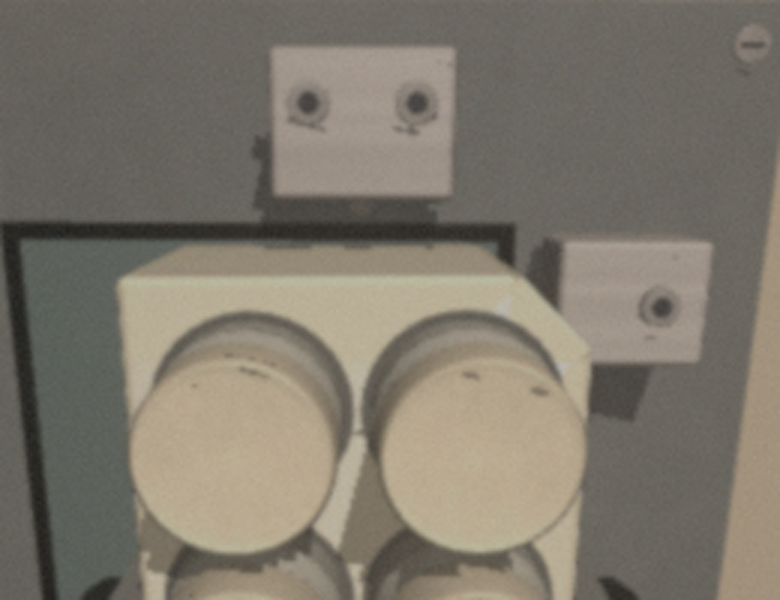

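The crop shows the rack against the near back stop at (565,300), with a gap left to the end stop at row 195, as it should be at this point. The z moment says the far stop carries most of the load, so I'll turn the rack slightly to square it.

Call:
{"name": "step_arm", "arguments": {
  "steps": [
    {"dx": 0, "dy": 0, "dz": -0.04, "rx": 0, "ry": 0, "rz": 0.006},
    {"dx": 0, "dy": 0, "dz": -0.04, "rx": 0, "ry": 0, "rz": 0.01},
    {"dx": 0, "dy": 0, "dz": -0.04, "rx": 0, "ry": 0, "rz": 0.01}
  ]
}}

```text
clock: 12.92
eef_pos: [0.5558, 0.1962, 0.0732]
eef_rot: [-1.955, -2.456, 0.004]
contact_force: [-9.9, -2.5, 6.2]
gripper_width: 0.716
grip_force: 68.2
```

```bash
python3 -c "
from h import *
rel()"
```

```text
t 12.93 pos [555.8 196.2  73.2] az y 12.96 F [-9.9 -2.5  6.2] M [-0.33  1.36 -0.03] w 0.716 g 68.2 z [-3.2e-03 -5.0e-04 -1.0e+00]
face gap x,y [ 1.59 -6.36] F nest [-10.2  -0.1   6.2]
```

Call:
{"name": "step_arm", "arguments": {
  "steps": [
    {"dx": 0, "dy": 0.05, "dz": 0, "rx": 0, "ry": 0, "rz": 0.005},
    {"dx": 0, "dy": 0.1, "dz": 0, "rx": 0, "ry": 0, "rz": 0.005},
    {"dx": 0, "dy": 0.1, "dz": 0, "rx": 0, "ry": 0, "rz": 0.005}
  ]
}}

```text
clock: 13.3
eef_pos: [0.5558, 0.1963, 0.0733]
eef_rot: [-1.959, -2.452, 0.007]
contact_force: [-16.0, -2.7, 11.6]
gripper_width: 0.715
grip_force: 69.1
```

```bash
python3 -c "
from h import *
rel()"
```

```text
t 13.30 pos [555.8 196.3  73.3] az y 12.74 F [-16.   -2.7  11.6] M [-0.52  2.28  0.66] w 0.715 g 69.1 z [-0.0053 -0.0013 -1.    ]
face gap x,y [ 1.62 -6.31] F nest [-16.2   1.2  11.6]
```

Call:
{"name": "step_arm", "arguments": {
  "steps": [
    {"dx": 0, "dy": -0.03, "dz": -0.02, "rx": -0.002, "ry": 0, "rz": -0.003},
    {"dx": 0, "dy": -0.05, "dz": -0.03, "rx": -0.004, "ry": 0, "rz": -0.0035},
    {"dx": 0, "dy": -0.05, "dz": -0.03, "rx": -0.004, "ry": 0, "rz": -0.0035}
  ]
}}

```text
clock: 13.68
eef_pos: [0.5557, 0.1963, 0.0731]
eef_rot: [-1.958, -2.456, 0.0]
contact_force: [-10.6, -1.9, 6.8]
gripper_width: 0.716
grip_force: 68.1
```

```bash
python3 -c "
from h import *
rel()"
```

```text
t 13.68 pos [555.7 196.3  73.1] az y 12.89 F [-10.6  -1.9   6.8] M [-0.35  1.59  0.13] w 0.716 g 68.1 z [-5.e-04  1.e-04 -1.e+00]
face gap x,y [ 1.52 -6.33] F nest [-10.7   0.6   6.8]
```

Squared: both stops are loaded, the z moment is near zero and the tool is upright. Now I'll slide along the back stops to the end stop.

Call:
{"name": "step_arm", "arguments": {
  "steps": [
    {"dx": 0.1, "dy": 0, "dz": 0, "rx": 0, "ry": 0, "rz": 0},
    {"dx": 0.2, "dy": 0, "dz": 0, "rx": 0, "ry": 0, "rz": 0},
    {"dx": 0.3, "dy": 0, "dz": 0, "rx": 0, "ry": 0, "rz": 0},
    {"dx": 0.4, "dy": 0, "dz": 0, "rx": 0, "ry": 0, "rz": 0},
    {"dx": 0.5, "dy": 0, "dz": 0, "rx": 0, "ry": 0, "rz": 0},
    {"dx": 0.5, "dy": 0, "dz": 0, "rx": 0, "ry": 0, "rz": 0}
  ]
}}

```text
clock: 14.42
eef_pos: [0.555, 0.1993, 0.0731]
eef_rot: [1.958, 2.455, -0.004]
contact_force: [-8.7, -10.8, 7.1]
gripper_width: 0.715
grip_force: 68.3
```

```bash
python3 -c "
from h import *
rel()"
```

```text
t 14.43 pos [555.  199.3  73.1] az y 12.85 F [ -8.7 -10.8   7.1] M [-1.55  1.49  0.11] w 0.715 g 68.3 z [-3.0e-04 -2.7e-03 -1.0e+00]
face gap x,y [ 1.52 -3.25] F nest [-11.   -8.5   7.1]
```

Call:
{"name": "step_arm", "arguments": {
  "steps": [
    {"dx": 0.05, "dy": 0, "dz": 0, "rx": 0, "ry": 0.002, "rz": 0},
    {"dx": 0.1, "dy": 0, "dz": 0, "rx": 0, "ry": 0.003, "rz": 0},
    {"dx": 0.15, "dy": 0, "dz": 0, "rx": 0, "ry": 0.003, "rz": 0},
    {"dx": 0.15, "dy": 0, "dz": 0, "rx": 0, "ry": 0.003, "rz": 0}
  ]
}}

```text
clock: 14.92
eef_pos: [0.5548, 0.2005, 0.0732]
eef_rot: [-1.959, -2.456, 0.001]
contact_force: [-9.4, -11.6, 8.2]
gripper_width: 0.712
grip_force: 68.3
```

```bash
python3 -c "
from h import *
rel()"
```

```text
t 14.93 pos [554.8 200.5  73.2] az y 12.84 F [ -9.4 -11.6   8.2] M [-1.86  1.45 -0.01] w 0.712 g 68.3 z [-8.e-04 -1.e-04 -1.e+00]
face gap x,y [ 1.57 -2.02] F nest [-11.9  -9.1   8.2]
```

Call:
{"name": "step_arm", "arguments": {
  "steps": [
    {"dx": 0.05, "dy": 0, "dz": 0, "rx": 0, "ry": 0, "rz": 0},
    {"dx": 0.1, "dy": 0, "dz": 0, "rx": 0, "ry": 0, "rz": 0},
    {"dx": 0.15, "dy": 0, "dz": 0, "rx": 0, "ry": 0, "rz": 0},
    {"dx": 0.2, "dy": 0, "dz": 0, "rx": 0, "ry": 0, "rz": 0},
    {"dx": 0.2, "dy": 0, "dz": 0, "rx": 0, "ry": 0, "rz": 0}
  ]
}}

```text
clock: 15.55
eef_pos: [0.5544, 0.202, 0.0732]
eef_rot: [-1.959, -2.456, 0.002]
contact_force: [-9.3, -13.6, 7.6]
gripper_width: 0.71
grip_force: 68.3
```

```bash
python3 -c "
from h import *
rel()"
```

```text
t 15.55 pos [554.4 202.   73.2] az y 12.84 F [ -9.3 -13.6   7.6] M [-2.12  1.42  0.07] w 0.71 g 68.3 z [-8.e-04 -7.e-04 -1.e+00]
face gap x,y [ 1.56 -0.42] F nest [-12.2 -11.    7.6]
```

Call:
{"name": "step_arm", "arguments": {
  "steps": [
    {"dx": 0.05, "dy": 0, "dz": 0, "rx": 0, "ry": 0, "rz": 0},
    {"dx": 0.1, "dy": 0, "dz": 0, "rx": 0, "ry": 0, "rz": 0},
    {"dx": 0.15, "dy": 0, "dz": 0, "rx": 0, "ry": 0, "rz": 0},
    {"dx": 0.15, "dy": 0, "dz": 0, "rx": 0, "ry": 0, "rz": 0}
  ]
}}

```text
clock: 16.05
eef_pos: [0.5541, 0.2033, 0.0732]
eef_rot: [-1.959, -2.456, 0.002]
contact_force: [-10.5, -13.8, 7.6]
gripper_width: 0.716
grip_force: 68.4
```

```bash
python3 -c "
from h import *
rel()"
```

```text
t 16.05 pos [554.1 203.3  73.2] az y 12.84 F [-10.5 -13.8   7.6] M [-2.17  1.4   0.08] w 0.716 g 68.4 z [-8.e-04 -1.e-03 -1.e+00]
face gap x,y [1.56 0.94] F nest [-13.4 -11.    7.6]
```

Call:
{"name": "step_arm", "arguments": {
  "steps": [
    {"dx": 0.05, "dy": 0, "dz": 0, "rx": 0, "ry": 0, "rz": 0},
    {"dx": 0.1, "dy": 0, "dz": 0, "rx": 0, "ry": 0, "rz": 0},
    {"dx": 0.15, "dy": 0, "dz": 0, "rx": 0, "ry": 0, "rz": 0},
    {"dx": 0.2, "dy": 0, "dz": 0, "rx": 0, "ry": 0, "rz": 0},
    {"dx": 0.2, "dy": 0, "dz": 0, "rx": 0, "ry": 0, "rz": 0}
  ]
}}

```text
clock: 16.68
eef_pos: [0.5539, 0.2039, 0.0732]
eef_rot: [1.959, 2.454, -0.004]
contact_force: [-8.6, -20.6, 8.5]
gripper_width: 0.714
grip_force: 68.4
```

Run:
```python
from h import *
rel()
w=arm.snapshot('wrist');np.savez('w7.npz',**{k:w[k] for k in('image','K','R','t')})
cv2.imwrite('pics/c7.png',cv2.resize(w['image'][60:260,200:460],None,fx=3,fy=3,interpolation=cv2.INTER_CUBIC)[:,:,::-1])
```

```text
t 16.68 pos [553.9 203.9  73.2] az y 12.82 F [ -8.6 -20.6   8.5] M [-3.04  1.3   0.21] w 0.714 g 68.4 z [-6.e-04 -3.e-03 -1.e+00]
face gap x,y [1.55 1.53] F nest [-13.2 -18.    8.5]
```

View pics/c7.png

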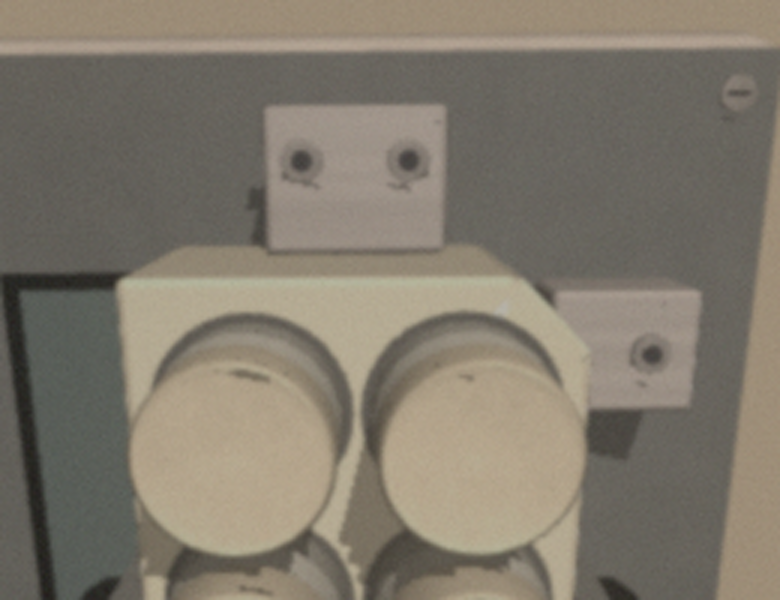

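The end face now meets the end stop at row 248, and the bevelled corner sits in the corner of the stops. I'll shift the load evenly over both back stops and firm up the push slightly.

Call:
{"name": "step_arm", "arguments": {
  "steps": [
    {"dx": 0, "dy": 0.03, "dz": 0, "rx": 0, "ry": 0.001, "rz": -0.001},
    {"dx": -0.02, "dy": 0.05, "dz": 0, "rx": 0, "ry": 0.002, "rz": -0.0025},
    {"dx": -0.02, "dy": 0.05, "dz": 0, "rx": 0, "ry": 0.002, "rz": -0.0025},
    {"dx": -0.02, "dy": 0.05, "dz": 0, "rx": 0, "ry": 0.002, "rz": -0.0025}
  ]
}}

```text
clock: 17.23
eef_pos: [0.554, 0.204, 0.0732]
eef_rot: [-1.956, -2.457, 0.003]
contact_force: [-11.9, -19.9, 10.4]
gripper_width: 0.712
grip_force: 68.7
```

```bash
python3 -c "
from h import *
rel()"
```

```text
t 17.23 pos [554.  204.   73.2] az y 12.95 F [-11.9 -19.9  10.4] M [-3.13  1.6   0.03] w 0.712 g 68.7 z [-1.9e-03 -8.0e-04 -1.0e+00]
face gap x,y [1.66 1.56] F nest [-16.2 -16.6  10.4]
```

Both back stops carry about 6 to 8 N each, the end stop is firmly loaded, and the rack is upright and still. Handing in.

```bash
python3 -c "
from h import *
rel(); print(arm.sign_off())"
```

```text
t 17.23 pos [554.  204.   73.2] az y 12.95 F [-11.9 -19.9  10.4] M [-3.13  1.6   0.03] w 0.712 g 68.7 z [-1.9e-03 -8.0e-04 -1.0e+00]
face gap x,y [1.66 1.56] F nest [-16.2 -16.6  10.4]
the job is handed in; nothing more can be done
None
```

I handed the job in at 17.2 s with the middle rack upright in the corner of the stops and the gripper still pressing it at about 16 N against both the back stops and the end stop; I inferred from the forces and the last wrist picture that both pins are in, as I never read them directly.

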